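Set up the recipe board and hold the bag clip open on it

TASK

Lift the washed recipe board out of the white drying rack, seat it upright and fully home in the slot of the dark wooden stand, centred along the slot, and let go of it. Then squeeze the red bag clip open, take it off its steel post and hold it wide open and upright over the middle of the board's top edge, a jaw well down on either side but not touching the board, so that a second card can be slipped in. Finish while still holding the clip gaping there; drop nothing and leave the mug, tin and jar where they are.

Things in the scene. Friction and masses are not known exactly. Their poses are not given: they have to be found in the camera images.
- board: recipe board: rigid light-wood panel 8 mm thick (its x), 120 mm wide (y), 120 mm tall (z), 0.1 kg, a card with a blue picture on its -x face. Origin: centre of its lower edge; top edge at z = 120 mm. Starts upright in the rack's middle groove, underside 10 mm above the worktop; it can be pinched across its thickness at the top edge
- rack: white plastic drying rack fixed to the worktop, 70 mm (x) by 110 mm (y), 32 mm high, three grooves 11 mm wide along its y, floor 10 mm above the worktop; the board is in the middle one. Origin: centre of its underside
- stand: dark wooden stand fixed to the worktop, 60 mm (x) by 130 mm (y), 40 mm high. Along its y at x = 0 runs a slot 10.5 mm wide, open at both ends, mouth edges rounded at 5 mm radius; slot floor 12 mm and mouth 40 mm above the worktop (a seated board's top edge is 132 mm above it). Origin: centre of its underside
- post: parking post fixed to the worktop: grey foot 70 by 90 mm, 17 mm high, with an upright steel fin 8 mm thick (x), 70 mm wide (y), top 70 mm above the worktop. Origin: centre of its underside. The clip starts biting on the fin
- clip: red spring bag clip like a clothes peg, 0.09 kg. Origin: middle of the hinge axis (its y), at first 85 mm above the worktop; z up to the handles, jaws at -z, jaws and handles spread along x, origin midway between the halves. Jaws 60 mm wide (y), tips 36 mm below the hinge. A 5 mm radius spring barrel lies on the hinge axis. The spring shuts it when released
- clip_grip (a point): point midway between the two handle bars at first, fixed in the clip 42 mm above the hinge. Handles flare up and end in round bars (radius 4 mm, 36 mm long in y); 52 mm wide over the bars at first. Squeezing the bars together along x, from 5 N to about 10 N, spreads the jaws to a stop: 27 mm over the bars, which then lie 46 mm above the hinge; more grip does no harm
- clip_mouth (a point): point midway between the two jaw tips, 36 mm below the hinge in the clip. At first the tips are 49 mm above the worktop, biting the post's 8 mm fin; wide open they gape about 27 mm, 34 mm below the hinge. While squeezed on the post the hinge may sink some 5 mm
- clip_near (a joint): angle of the clip half on the -x side: 0 as parked on the 8 mm fin (jaw faces 9 mm apart or less), grows as the jaws spread, 0.26 rad at the stop; the other half mirrors it
- clip_far (a joint): angle of the clip half on the +x side, same values as clip_near
- mug: white dotted mug, 82 x 114 x 91 mm, bystander; origin at the centre of its underside
- tin: low round food tin, 87 mm wide, 40 mm high, bystander; origin at the centre of its underside
- jar: glass jar with a green lid, 70 mm wide, 114 mm high, bystander; origin at the centre of its underside
Not all that is in view belongs to the job. Of the things like the board, leave any that is pink; of the rest the larger one is meant.

How it is judged (in metres and radians):
On the way, in this order (a step that is already met when the one before it is completed fails the run):
1. the recipe board stands fully home in the slot of the wooden stand, let go of (z of board in the frame of stand below 0.016 m and x of board in the frame of stand between -0.005 and 0.005 m and y of board in the frame of stand between -0.015 and 0.015 m and angle between board's own z axis and vertical below 0.12 rad and angle between the y axis of board and the y axis of stand, either way round below 0.15 rad and contact force between the fingers and board below 0.5 N), for 0.2 s.
2. the clip is squeezed open and off its post (value of joint clip_near above 0.18 rad and distance between clip_mouth and post above 0.1 m), for 0.2 s.
At the end, for the whole second after the job is handed in: Board home in the slot (within 4 mm), centred within 15 mm, under 0.12 rad tilt, untouched by fingers. Fingers hold the clip still, both halves over 0.18 rad, upright and aligned within 0.2 rad, tips 8 to 35 mm below the edge, within 8 mm of mid-plane and 25 mm of mid-width, under 1 N on the board (all of step 1 and value of joint each of clip_near, clip_far above 0.18 rad and x of clip_mouth in the frame of board between -0.008 and 0.008 m and y of clip_mouth in the frame of board between -0.025 and 0.025 m and z of clip_mouth in the frame of board between 0.085 and 0.112 m and angle between the y axis of clip and the y axis of board, either way round below 0.2 rad and angle between clip's own z axis and vertical below 0.2 rad and contact force between the fingers and clip above 4 N and contact force between clip and board below 1 N and linear speed of clip below 0.02 m/s); the arm keeps its last pose, push and grip.
It fails at once if the mug is shoved or knocked over (distance of mug from where it was at the start of the episode above 0.03 m or angle between mug's own z axis and vertical above 0.4 rad).
It fails at once if the tin is shoved or knocked over (distance of tin from where it was at the start of the episode above 0.03 m or angle between tin's own z axis and vertical above 0.4 rad).
It fails at once if the jar is shoved or knocked over (distance of jar from where it was at the start of the episode above 0.03 m or angle between jar's own z axis and vertical above 0.4 rad).
It fails at once if the board is dropped or topples (angle between board's own z axis and vertical above 0.8 rad).
It fails at once if the clip is dropped (height (world z) of clip below 0.035 m or angle between clip's own z axis and vertical above 1 rad).
It also fails if it takes over 67 s, if anything falls off the work surface, if the arm or the gripper's body presses on something with over 40 N, if the wrist force passes 120 N, or if a joint passes its speed limit or range.

ROBOT

A 6-joint arm with a two-finger parallel gripper is mounted at the origin on a cart in front of the work surface, level with it; the furniture and walls round the work are solid. World frame = base frame: x ahead of the robot, y to its left, z up, the work surface at z = 0. Lengths are in m, angles in degrees, forces in N, time in s.
With the tool pointing down it reaches from about 0.3 to 0.75 m from the base axis. Payload 8.5 kg.
Tool frame: the origin (TCP) lies at the very end of the fingers, on their centre line; the grasp point (between the pads) lies 19 mm behind it (env.hold_point_z is the distance from the TCP to the grasp point, in m); z points along the fingers, y is the line along which they close (so a half turn about z gives the same grasp; the last joint's range is limited). The gripper opens to 85 mm and grips with 20 to 120 N. Pads are 22 mm wide; open, the fingers measure 114 mm over their backs; the gripper's body (76 mm by 85 mm) begins 54 mm behind the grasp point. The pads swing forward as they close: fully open they stand 13 mm farther back than shut.
Start: joints at [55.388, 21.807, 74.336, -0, 83.858, -12.336], TCP at [0.208, 0.509, 0.231] pointing down, gripper open.
Joint ranges: [-178.18, 178.18], [-50.72, 133.34], [12.68, 142.11], [-81.47, 261.47], [9.98, 163.14], [-165.26, 165.26]. Speed limits (degrees/s): [136.94, 136.94, 180, 180, 180, 180].

INTERFACE

Orientations are given as a 3x3 rotation matrix whose columns are the frame's x, y, z axes.
In Python, from rig import env, optics gives the robot as it stands.
- The arm moves only by the shell command python3 -m jog 'ROWS' [OPENING] [FORCE]. ROWS is JSON, a list of rows, each an object with "linear": the shift along the tool's x, y, z in units of 40 mm (1.0 is 40 mm), a list of three; "roll": the turn about the tool's z in units of 5 degrees (1.0 is 5 degrees). A call has 1 to 12 rows; each row shifts and turns the commanded pose from where the row before left it, along the tool's axes as they then stand; what a row does not reach is not made up. A row lasts 1/12 s, in which the tool goes at most 41.7 mm and 7.16 degrees, less where a joint would pass 70% of its speed; a pose out of reach is approached as far as the arm can. A call is refused whole if a number of a shift passes 1 or a number of a turn 1, either way. A call with a gripper value outside its range is refused whole. OPENING is the opening, from -1 (shut) to 1 (fully open), set as the call begins (- or left out, the last holds). The fingers move at their own pace and stop on an object; FORCE is the grip in N (left out, the last holds). Time passes only in rows, so rows that do not move let the fingers close. It gives the time, the measured TCP pose, the force, the opening and the grip force at its end, in the units of the state.
- env.observe(): the state, without advancing time (a new reading comes with each control period).
- optics.get_image(name): name is "scene" or "top"; returns the picture (480x640x3 uint8, red, green, blue); there is no depth.
- optics.calibration(name): a dict with "fov_y" (degrees; the focal length in pixels is half the picture's height over the tangent of half this angle, whatever the lens; pixels are square), "cx", "cy" (the principal point, pixels), "T" (4x4, takes a point from camera to world coordinates). Camera axes: x right, y down, z forward; pixel columns grow to the right and rows downward; lengths in m; the calibration is good to about 2 mm. A picture is of the moment at which its call begins. calibration takes no time and is no camera call.
- env.close_job(): hands the job in; it is judged then, once.
The state is a dict: "time_s": time; "q": joint angles; "qvel": joint speeds; "joint_efforts": joint torques, N m; "position": TCP position; "tool_rot": TCP orientation; "ft_force": force on the tool from outside, world axes, zero at the start; "wrist_torque": the same for the moment, N m; "grip_width": finger opening in m; "gripper_force": force on a finger pad.
Only numpy, scipy, OpenCV 4.12 (cv2) and the standard library are available. Lean on these libraries where they do the work, as an engineer would, in place of code of your own. Each camera call takes 0.05 s, during which the arm holds its last target. There are 200 camera calls.

## Working session

There is one attempt and no reset: what is moved stays moved. The work goes in short steps, Python scripts to look and compute and a shell command to move; the robot and the scene stay as the last step left them, time stands still between calls to the robot, and variables do not carry over. Pictures are saved under pics/ and viewed, at most 10 in all, crops included, and the job is handed in when it is done.

```bash
ls; mkdir -p pics; python3 - <<'E'
from rig import env, optics
import cv2, numpy as np
np.set_printoptions(precision=4,suppress=True)
for n in ("scene","top"):
    cv2.imwrite(f"pics/{n}0.png",optics.get_image(n)[:,:,::-1]); print(n,optics.calibration(n))
s=env.observe();print(s['time_s'],s['position'],s['tool_rot'],s['grip_width'],env.hold_point_z)
E
```

```text
pics
scene {'fov_y': 42.7778689135734, 'cx': 314.06753331993343, 'cy': 242.03415551954987, 'T': array([[-0.8835, -0.3603,  0.2993, -0.0042],
       [-0.4684,  0.6693, -0.5768,  1.0312],
       [ 0.0075, -0.6498, -0.7601,  1.4609],
       [ 0.    ,  0.    ,  0.    ,  1.    ]])}
top {'fov_y': 55.458149950825195, 'cx': 313.1076485194898, 'cy': 232.99595258731102, 'T': array([[-0.0117, -0.99  ,  0.1409,  0.3698],
       [-0.9998,  0.014 ,  0.0155,  0.0052],
       [-0.0173, -0.1407, -0.9899,  1.2013],
       [ 0.    ,  0.    ,  0.    ,  1.    ]])}
0.1 [0.2083 0.5087 0.2308] [[-0.9254  0.379  -0.0007]
 [ 0.379   0.9254 -0.0011]
 [ 0.0003 -0.0013 -1.    ]] 0.08536563415315611 0.0187
```

View pics/scene0.png

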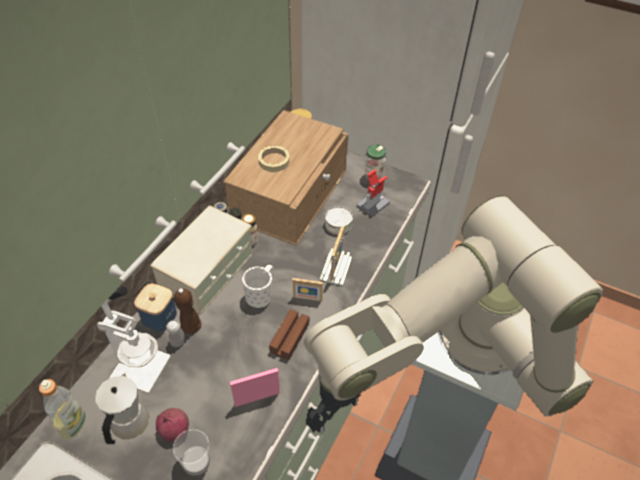

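View pics/top0.png

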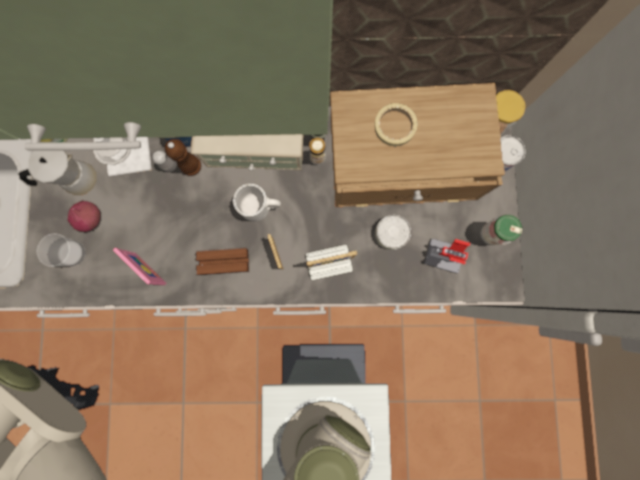

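The scene shows three board-like things in the top view: the board in the rack (330,258), a smaller free-standing one (275,252) and a pink one (138,266). The rack one fits: it isn't pink and it is the larger. I'll confirm it in enlarged crops.

```bash
python3 - <<'E'
import cv2, numpy as np
t=cv2.imread('pics/top0.png'); s=cv2.imread('pics/scene0.png')
z=lambda a,k:cv2.resize(a,None,fx=k,fy=k,interpolation=cv2.INTER_CUBIC)
cv2.imwrite('pics/c1.png',np.vstack([z(t[215:290,190:390],4),z(t[205:280,340:540],4)]))
cv2.imwrite('pics/c2.png',z(s[135:360,250:420],2.6))
E
```

```text
(no output)
```

View pics/c1.png

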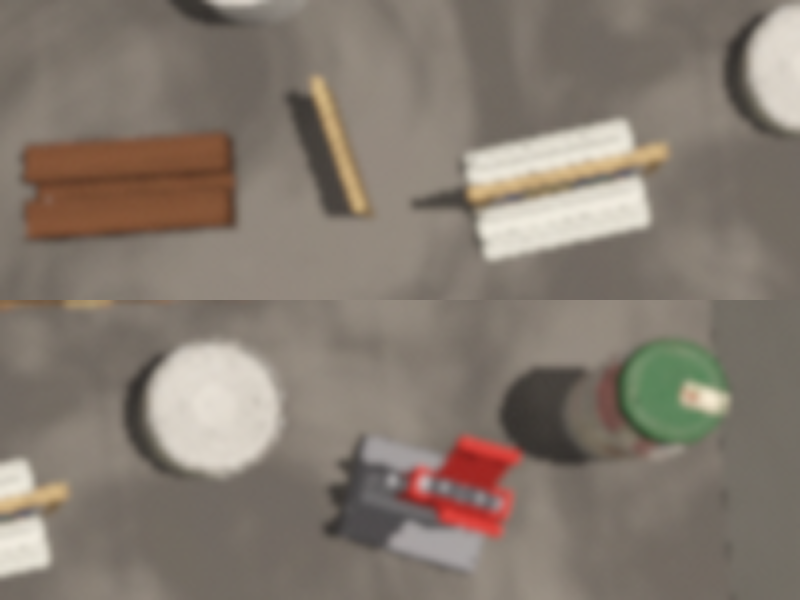

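View pics/c2.png

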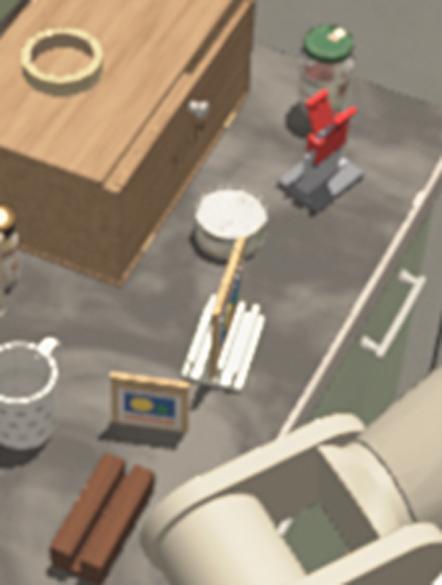

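```bash
cat > h.py <<'E'
import numpy as np, cv2
from rig import env, optics
np.set_printoptions(precision=4,suppress=True)
def cam(n):
    c=optics.calibration(n); f=240/np.tan(np.radians(c['fov_y']/2)); return c,f
def ray(n,p,z):
    c,f=cam(n);T=c['T'];d=T[:3,:3]@np.array([(p[0]-c['cx'])/f,(p[1]-c['cy'])/f,1]);o=T[:3,3]
    return o+d*(z-o[2])/d[2]
def proj(n,P):
    c,f=cam(n);T=c['T'];q=(np.atleast_2d(P)-T[:3,3])@T[:3,:3]
    return np.c_[c['cx']+f*q[:,0]/q[:,2],c['cy']+f*q[:,1]/q[:,2]]
def local(pose,L):  # pose x,y,yawdeg
    a=np.radians(pose[2]);R=np.array([[np.cos(a),-np.sin(a),0],[np.sin(a),np.cos(a),0],[0,0,1]])
    return np.atleast_2d(L)@R.T+[pose[0],pose[1],0]
def rect(w,l,z): return np.array([[-w/2,-l/2,z],[w/2,-l/2,z],[w/2,l/2,z],[-w/2,l/2,z]])
E
python3 - <<'E'
from h import *
c1=lambda x,y:(190+(x+.5)/4-.5,215+(y+.5)/4-.5)
c2=lambda x,y:(340+(x+.5)/4-.5,205+(y-300+.5)/4-.5)
def rep(nm,a,b):
    d=a-b; print(nm,(a+b)/2,'len',np.linalg.norm(d),'yaw',np.degrees(np.arctan2(-d[0],d[1])))
R=lambda p,z:ray('top',p,z)
rep('board',R(c1(469,196),.13),R(c1(667,152.5),.13))
rk=[R(c1(*p),.032) for p in((466,152),(628,121),(650,225),(487,260))]
rep('rack',(rk[0]+rk[3])/2,(rk[1]+rk[2])/2)
st=[R(c1(*p),.04) for p in((25,147),(230,135),(233,222),(27,237))]
rep('stand',(st[0]+st[3])/2,(st[1]+st[2])/2); print(np.linalg.norm(st[0]-st[3]))
rep('slot',R(c1(25,188),.04),R(c1(232,179),.04))
bu=[R(c2(*p),.131) for p in((465,438),(520,457),(443,522),(500,537))]
rep('clip',(bu[0]+bu[2])/2,(bu[1]+bu[3])/2)
rep('foot',R(c2(370,436),.017),R(c2(475,570),.017))
E
```

```text
board [ 0.4618 -0.0209  0.13  ] len 0.1191699844153147 yaw 11.656110781643322
rack [ 0.4607 -0.0165  0.032 ] len 0.1062597024633001 yaw 10.73406942494989
stand [0.4663 0.2576 0.04  ] len 0.13183062579548854 yaw 3.0039313691569394
0.05769219307194284
slot [0.4673 0.2578 0.04  ] len 0.132737837476887 yaw 1.7359556216256904
clip [ 0.4729 -0.3218  0.131 ] len 0.033684687174030774 yaw -18.040034721532248
foot [ 0.4752 -0.3176  0.017 ] len 0.10816413020273162 yaw -54.317256486198424
```

```bash
cat > ov.py <<'E'
from h import *
B=(.4618,-.0209,11.5);S=(.467,.2577,2.6);C=(.4730,-.3218,-16.5);K=(.461,-.0175,11)
def go(imgs,out,items):
    tiles=[]
    for n,(r0,r1,q0,q1),k in imgs:
        im=cv2.imread(f'pics/{n}0.png'); a=cv2.resize(im[r0:r1,q0:q1],None,fx=k,fy=k,interpolation=cv2.INTER_CUBIC)
        for pose,L in items:
            p=proj(n,local(pose,L)); p=((p-[q0,r0]+.5)*k).astype(int)
            cv2.polylines(a,[p.reshape(-1,1,2)],True,(255,255,0),1)
        tiles.append(a)
    w=sum(t.shape[1] for t in tiles)
    return tiles
items=[(B,rect(.008,.12,.13)),(K,rect(.07,.11,.032)),(S,rect(.06,.13,.04)),(S,rect(.0105,.13,.04)),(C,rect(.07,.09,.017)),(C,rect(.008,.07,.07)),(C,rect(.052,.036,.127)),(B,np.array([[0,-.06,.01],[0,.06,.01],[0,.06,.13],[0,-.06,.13]]))]
t=go([('top',(215,290,190,390),4),('top',(205,280,400,500),4),('scene',(150,370,260,400),2.6)],'',items)
h=np.zeros((600,800,3),np.uint8); h[:300,:800]=t[0]; h[300:,:400]=t[1]
s=cv2.resize(t[2][:],(191*1,300)); h[300:,400:400+191]=s
sc=go([('scene',(155,230,345,405),4)],'',items)[0]; h[300:,560:]=sc
cv2.imwrite('pics/ov.png',h)
E
python3 ov.py
```

```text
(no output)
```

View pics/ov.png

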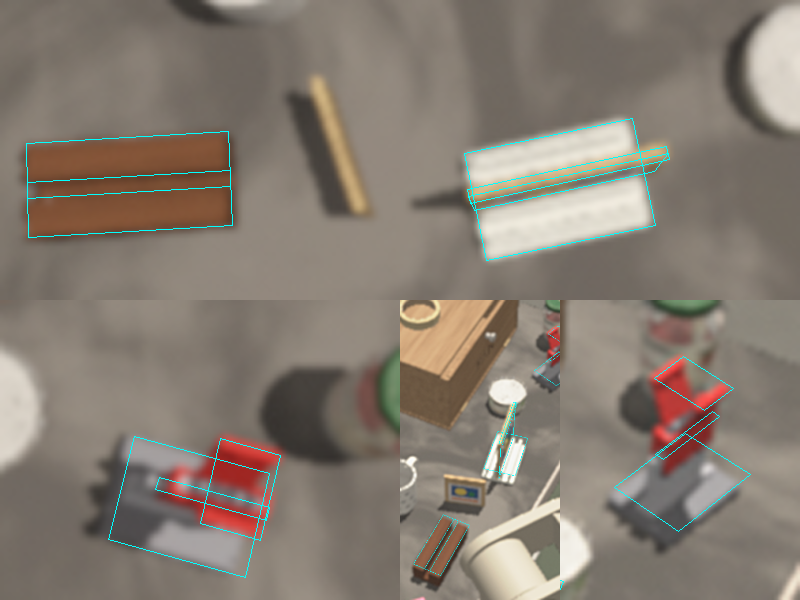

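```bash
python3 - <<'E'
import cv2,numpy as np
z=lambda a:cv2.resize(a,None,fx=10,fy=10,interpolation=cv2.INTER_CUBIC)
t=cv2.imread('pics/top0.png'); s=cv2.imread('pics/scene0.png')
cv2.imwrite('pics/c3.png',np.hstack([z(t[230:280,425:475])[:, :400+100],z(s[167:217,355:385])]))
E
```

```text
(no output)
```

View pics/c3.png

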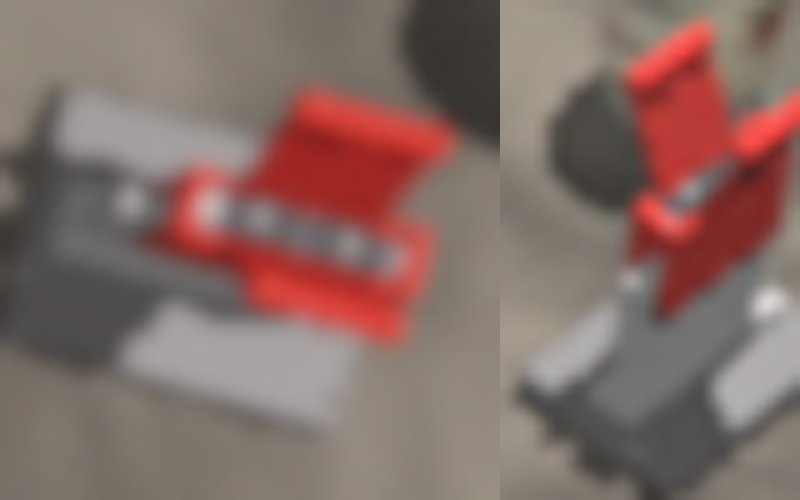

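```bash
python3 - <<'E'
from h import *
t=lambda x,y:(425+(x+.5)/10-.5,230+(y+.5)/10-.5)
s=lambda x,y:(355+(x-500+.5)/10-.5,167+(y+.5)/10-.5)
for z in(.123,.127,.131):
  print(z,'far top',ray('top',t(376,125),z),'scene',ray('scene',s(670,52),z),'near',ray('top',t(327,305),z),'nearL scene',ray('scene',s(740,140),z),'nearL top',ray('top',t(255,285),z))
print('hinge',ray('top',t(300,232),.085),ray('top',t(300,232),.09))
print('hinge ends',ray('top',t(180,205),.085),ray('top',t(422,262),.085))
for p in((57,90),(340,430),(10,345)): print('foot',ray('top',t(*p),.017))
a,b=ray('top',t(305,108),.127),ray('top',t(447,143),.127);d=a-b;print(d,np.degrees(np.arctan2(-d[0],d[1])))
E
```

```text
0.123 far top [ 0.4966 -0.3303  0.123 ] scene [ 0.4994 -0.3314  0.123 ] near [ 0.4541 -0.3164  0.123 ] nearL scene [ 0.4633 -0.305   0.123 ] nearL top [ 0.4591 -0.2998  0.123 ]
0.127 far top [ 0.4961 -0.3291  0.127 ] scene [ 0.4979 -0.3273  0.127 ] near [ 0.4538 -0.3152  0.127 ] nearL scene [ 0.4619 -0.3011  0.127 ] nearL top [ 0.4587 -0.2987  0.127 ]
0.131 far top [ 0.4957 -0.3278  0.131 ] scene [ 0.4964 -0.3233  0.131 ] near [ 0.4535 -0.314   0.131 ] nearL scene [ 0.4605 -0.2971  0.131 ] nearL top [ 0.4584 -0.2975  0.131 ]
hinge [ 0.475  -0.3222  0.085 ] [ 0.4746 -0.3207  0.09  ]
hinge ends [ 0.482  -0.2933  0.085 ] [ 0.4673 -0.3513  0.085 ]
foot [ 0.5194 -0.2812  0.017 ]
foot [ 0.4302 -0.3495  0.017 ]
foot [ 0.4531 -0.2659  0.017 ]
[0.0088 0.0328 0.    ] -14.955638112792109
```

```bash
cat >> h.py <<'E'
def to(x,y,z,ang):
    s=env.observe();R=np.array(s['tool_rot']);d=R.T@(np.array([x,y,z])-s['position'])/.04
    a=np.degrees(np.arctan2(R[1,1],R[0,1])); r=(a-ang+180)%360-180
    print('t',s['time_s'],'pos',s['position'],'yang',a,'| linear units',d,'roll units',r/5,'| w',s['grip_width'],'gf',s['gripper_force'],'ft',s['ft_force'])
E
python3 -m jog '[{"linear":[0,0,0],"roll":1},{"linear":[0,0,0],"roll":1},{"linear":[0,0,0],"roll":1},{"linear":[0,0,0],"roll":1},{"linear":[0,0,0],"roll":1},{"linear":[0,0,0],"roll":1},{"linear":[0,0,0],"roll":1},{"linear":[0,0,0],"roll":1},{"linear":[0,0,0],"roll":1},{"linear":[0,0,0],"roll":1},{"linear":[0,0,0],"roll":1},{"linear":[0,0,0],"roll":0.24}]' 1 60
python3 -c "from h import *;to(.4618,-.0209,.231,11.5)"
```

```text
time_s: 1.1
position: [0.2084, 0.5088, 0.231]
tool_rot: [[-0.196, 0.981, -0.0], [0.981, 0.196, -0.001], [-0.001, -0.001, -1.0]]
ft_force: [0.7, 1.0, -0.0]
grip_width: 0.0855
gripper_force: 0.0
t 1.1 pos [0.2084 0.5088 0.231 ] yang 11.325580246377742 | linear units [-14.2287   3.6112   0.0053] roll units -0.03488395072445201 | w 0.0855310567555721 gf 0.0 ft [ 0.6509  0.9584 -0.0471]
```

```bash
python3 -m jog '[{"linear":[-0.3,0.1,0]},{"linear":[-0.6,0.15,0]},{"linear":[-0.75,0.2,0]},{"linear":[-0.75,0.2,0]},{"linear":[-0.75,0.2,0]},{"linear":[-0.75,0.2,0]},{"linear":[-0.75,0.2,0]},{"linear":[-0.75,0.2,0]},{"linear":[-0.75,0.2,0]},{"linear":[-0.75,0.2,0]},{"linear":[-0.75,0.2,0]},{"linear":[-0.75,0.2,0]}]' >/dev/null
python3 -m jog '[{"linear":[-0.75,0.2,0]},{"linear":[-0.75,0.2,0]},{"linear":[-0.75,0.2,0]},{"linear":[-0.75,0.2,0]},{"linear":[-0.75,0.2,0]},{"linear":[-0.75,0.18,0]},{"linear":[-0.75,0,0]},{"linear":[-0.4,0,0]},{"linear":[-0.15,0,0]},{"linear":[0,0,0]},{"linear":[0,0,0]},{"linear":[0,0,0]}]' | head -3
python3 -c "from h import *;to(.4618,-.0209,.231,11.5)"
```

```text
t 1.1 pos [0.2084 0.5088 0.231 ] yang 11.325580246377742 | linear units [-14.2287   3.6112   0.0053] roll units -0.03488395072445201 | w 0.0855310567555721 gf 0.0 ft [ 0.6509  0.9584 -0.0471]invalid input
invalid input
```

```bash
python3 -m jog '[{"linear":[-0.3,0.1,0],"roll":0},{"linear":[-0.6,0.15,0],"roll":0},{"linear":[-0.75,0.2,0],"roll":0},{"linear":[-0.75,0.2,0],"roll":0},{"linear":[-0.75,0.2,0],"roll":0},{"linear":[-0.75,0.2,0],"roll":0},{"linear":[-0.75,0.2,0],"roll":0},{"linear":[-0.75,0.2,0],"roll":0},{"linear":[-0.75,0.2,0],"roll":0},{"linear":[-0.75,0.2,0],"roll":0},{"linear":[-0.75,0.2,0],"roll":0},{"linear":[-0.75,0.2,0],"roll":0}]' >/dev/null
python3 -m jog '[{"linear":[-0.75,0.2,0],"roll":0},{"linear":[-0.75,0.2,0],"roll":0},{"linear":[-0.75,0.2,0],"roll":0},{"linear":[-0.75,0.2,0],"roll":0},{"linear":[-0.75,0.2,0],"roll":0},{"linear":[-0.75,0.18,0],"roll":0},{"linear":[-0.75,0,0],"roll":0},{"linear":[-0.4,0,0],"roll":0},{"linear":[-0.15,0,0],"roll":0},{"linear":[0,0,0],"roll":0},{"linear":[0,0,0],"roll":0},{"linear":[0,0,0],"roll":0}]' | head -3
python3 -c "from h import *;to(.4618,-.0209,.231,11.5)"
```

```text
time_s: 3.1
position: [0.4559, -0.0193, 0.2314]
tool_rot: [[-0.201, 0.98, -0.0], [0.98, 0.201, 0.0], [0.0, -0.0, -1.0]]
t 3.1 pos [ 0.4559 -0.0193  0.2314] yang 11.62023763804161 | linear units [-0.069   0.1353  0.0096] roll units 0.02404752760832025 | w 0.08537369385080353 gf 0.0 ft [-0.5513  0.598   0.9771]
```

```bash
python3 -m jog '[{"linear":[-0.07,0.135,0.3],"roll":0},{"linear":[0,0,0.6],"roll":0},{"linear":[0,0,0.7],"roll":0},{"linear":[0,0,0.7],"roll":0},{"linear":[0,0,0.6],"roll":0},{"linear":[0,0,0.35],"roll":0},{"linear":[0,0,0],"roll":0},{"linear":[0,0,0],"roll":0},{"linear":[0,0,0],"roll":0}]' 
python3 -c "from h import *;to(.4618,-.0209,.1,11.5)"
python3 -m jog '[{"linear":[0,0,0],"roll":0},{"linear":[0,0,0],"roll":0},{"linear":[0,0,0],"roll":0},{"linear":[0,0,0],"roll":0},{"linear":[0,0,0],"roll":0},{"linear":[0,0,0],"roll":0},{"linear":[0,0,0],"roll":0},{"linear":[0,0,0],"roll":0},{"linear":[0,0,0],"roll":0},{"linear":[0,0,0],"roll":0},{"linear":[0,0,0],"roll":0},{"linear":[0,0,0],"roll":0}]' -1 50
```

```text
time_s: 3.85
position: [0.4627, -0.0215, 0.1024]
tool_rot: [[-0.201, 0.98, 0.002], [0.98, 0.201, -0.0], [-0.001, 0.002, -1.0]]
ft_force: [0.7, -0.7, 0.5]
grip_width: 0.0855
gripper_force: 0.0
t 3.85 pos [ 0.4627 -0.0215  0.1024] yang 11.587386325588357 | linear units [ 0.0191 -0.0201  0.0599] roll units 0.017477265117673824 | w 0.08551069118259307 gf 0.0 ft [ 0.6603 -0.7332  0.5031]
time_s: 4.85
position: [0.4625, -0.022, 0.1015]
tool_rot: [[-0.2, 0.98, 0.001], [0.98, 0.2, -0.0], [-0.0, 0.001, -1.0]]
ft_force: [0.7, -1.0, 4.3]
grip_width: 0.0072
gripper_force: 50.0
```

```bash
python3 -m jog '[{"linear":[0,0,-0.15],"roll":0},{"linear":[0,0,-0.3],"roll":0},{"linear":[0,0,-0.5],"roll":0},{"linear":[0,0,-0.6],"roll":0},{"linear":[0,0,-0.6],"roll":0},{"linear":[0,0,-0.6],"roll":0},{"linear":[0,0,-0.5],"roll":0},{"linear":[0,0,-0.25],"roll":0},{"linear":[0,0,0],"roll":0},{"linear":[0,0,0],"roll":0}]' 
python3 -c "from h import *;to(.467,.2577,.24,2.6)"
```

```text
time_s: 5.68
position: [0.4619, -0.0217, 0.2411]
tool_rot: [[-0.2, 0.98, -0.001], [0.98, 0.2, 0.0], [0.0, -0.001, -1.0]]
ft_force: [0.4, -0.4, -2.4]
grip_width: 0.0069
gripper_force: 49.3
t 5.6833 pos [ 0.4619 -0.0217  0.2411] yang 11.527203971646278 | linear units [6.8188 1.5221 0.0277] roll units 1.7854407943292585 | w 0.0068851842064990825 gf 49.342519640922546 ft [ 0.45   -0.4221 -2.4194]
```

```bash
python3 -m jog '[{"linear":[0.3,0.07,0],"roll":0},{"linear":[0.55,0.12,0],"roll":0},{"linear":[0.7,0.15,0],"roll":0},{"linear":[0.7,0.15,0],"roll":0},{"linear":[0.7,0.15,0],"roll":0},{"linear":[0.7,0.15,0],"roll":0},{"linear":[0.7,0.15,0],"roll":0},{"linear":[0.7,0.16,0],"roll":0},{"linear":[0.7,0.16,0],"roll":0},{"linear":[0.6,0.15,0],"roll":0},{"linear":[0.35,0.08,0],"roll":0},{"linear":[0.12,0.03,0],"roll":0}]' >/dev/null
python3 -m jog '[{"linear":[0,0,0],"roll":0.8},{"linear":[0,0,0],"roll":0.7},{"linear":[0,0,0],"roll":0.28},{"linear":[0,0,0],"roll":0},{"linear":[0,0,0],"roll":0},{"linear":[0,0,0],"roll":0}]' |head -2
python3 - <<'E'
from h import *
to(.467,.2577,.15,2.6)
cv2.imwrite('pics/top1.png',optics.get_image('top')[:,:,::-1]);cv2.imwrite('pics/scene1.png',optics.get_image('scene')[:,:,::-1])
t=cv2.imread('pics/top1.png');s=cv2.imread('pics/scene1.png')
z=lambda a,k:cv2.resize(a,None,fx=k,fy=k,interpolation=cv2.INTER_CUBIC)
cv2.imwrite('pics/d1.png',np.hstack([z(t[190:310,150:290],3),z(s[220:340,220:346],3)]))
E
```

```text
time_s: 7.18
position: [0.4673, 0.2572, 0.2411]
t 7.1833 pos [0.4673 0.2572 0.2411] yang 2.6705151723700244 | linear units [ 0.0127 -0.0053  2.2774] roll units 0.014103034474004517 | w 0.007497105587807697 gf 49.25377070903778 ft [ 0.0882 -0.3596 -1.4025]
```

View pics/d1.png

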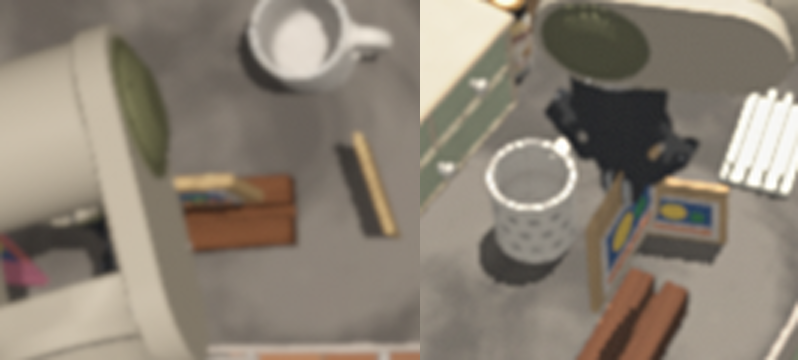

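The board hangs upright from the gripper (scene crop about 620,240), lined up over the stand's slot. Next I lower it in stages, watching the force.

```bash
python3 -m jog '[{"linear":[0,0,0.3],"roll":0},{"linear":[0,0,0.5],"roll":0},{"linear":[0,0,0.6],"roll":0},{"linear":[0,0,0.5],"roll":0},{"linear":[0,0,0.35],"roll":0},{"linear":[0,0,0.1],"roll":0},{"linear":[0,0,0],"roll":0},{"linear":[0,0,0],"roll":0}]' |head -2
python3 -m jog '[{"linear":[0,0,0.1],"roll":0},{"linear":[0,0,0.1],"roll":0},{"linear":[0,0,0.1],"roll":0},{"linear":[0,0,0.1],"roll":0},{"linear":[0,0,0.1],"roll":0},{"linear":[0,0,0.1],"roll":0},{"linear":[0,0,0],"roll":0},{"linear":[0,0,0],"roll":0}]'
python3 -c "from h import *;to(.467,.2577,.1035,2.6)"
```

```text
time_s: 7.95
position: [0.4677, 0.2577, 0.1481]
time_s: 8.62
position: [0.4673, 0.2576, 0.1231]
tool_rot: [[-0.046, 0.999, -0.0], [0.999, 0.046, -0.0], [-0.0, -0.0, -1.0]]
ft_force: [0.9, 0.3, -2.0]
grip_width: 0.0073
gripper_force: 49.2
t 8.6167 pos [0.4673 0.2576 0.1231] yang 2.625380851786841 | linear units [ 0.0031 -0.0061  0.4907] roll units 0.005076170357369847 | w 0.007252757398111863 gf 49.236109256744385 ft [ 0.8863  0.3269 -1.957 ]
```

Bottom is now ~8 mm inside the mouth with no contact force. Continuing.

```bash
python3 -m jog '[{"linear":[0,0,0.1],"roll":0},{"linear":[0,0,0.1],"roll":0},{"linear":[0,0,0.1],"roll":0},{"linear":[0,0,0.1],"roll":0},{"linear":[0,0,0.07],"roll":0},{"linear":[0,0,0],"roll":0},{"linear":[0,0,0],"roll":0}]'
python3 -m jog '[{"linear":[0,0,0.05],"roll":0},{"linear":[0,0,0],"roll":0},{"linear":[0,0,0],"roll":0}]' | sed -n 2,4p
```

```text
time_s: 9.2
position: [0.4673, 0.2575, 0.1044]
tool_rot: [[-0.046, 0.999, -0.0], [0.999, 0.046, -0.0], [-0.0, -0.0, -1.0]]
ft_force: [-0.1, -0.1, -1.5]
grip_width: 0.0074
gripper_force: 49.2
position: [0.4676, 0.2577, 0.1035]
tool_rot: [[-0.046, 0.999, 0.001], [0.999, 0.046, 0.0], [0.0, 0.001, -1.0]]
ft_force: [-1.5, -1.1, 6.8]
```

```bash
python3 -m jog '[{"linear":[0,0,0],"roll":0},{"linear":[0,0,0],"roll":0},{"linear":[0,0,0],"roll":0},{"linear":[0,0,0],"roll":0},{"linear":[0,0,0],"roll":0},{"linear":[0,0,0],"roll":0},{"linear":[0,0,0],"roll":0},{"linear":[0,0,0],"roll":0},{"linear":[0,0,0],"roll":0},{"linear":[0,0,0],"roll":0}]' 1 60 | tail -3
python3 -m jog '[{"linear":[0,0,-0.2],"roll":0},{"linear":[0,0,-0.5],"roll":0},{"linear":[0,0,-0.8],"roll":0},{"linear":[0,0,-0.9],"roll":0},{"linear":[0,0,-0.9],"roll":0},{"linear":[0,0,-0.8],"roll":0},{"linear":[0,0,-0.4],"roll":0},{"linear":[0,0,0],"roll":0},{"linear":[0,0,0],"roll":0}]' | tail -3
python3 -c "from h import *;to(.4752,-.322,.28,-14.5)"
```

```text
ft_force: [-0.3, -0.2, -0.1]
grip_width: 0.0854
gripper_force: 0.0
ft_force: [-0.2, 0.7, 0.1]
grip_width: 0.0857
gripper_force: 0.0
t 11.0333 pos [0.4672 0.2576 0.2832] yang 2.6257698140648706 | linear units [-14.4837  -0.465    0.0741] roll units 3.4251539628129763 | w 0.0856988872374035 gf 0.0 ft [-0.1638  0.6572  0.1173]
```

```bash
python3 -m jog '[{"linear":[-0.3,0,0],"roll":0},{"linear":[-0.6,-0.02,0],"roll":0},{"linear":[-0.8,-0.03,0],"roll":0},{"linear":[-0.8,-0.03,0],"roll":0},{"linear":[-0.8,-0.03,0],"roll":0},{"linear":[-0.8,-0.03,0],"roll":0},{"linear":[-0.8,-0.03,0],"roll":0},{"linear":[-0.8,-0.03,0],"roll":0},{"linear":[-0.8,-0.03,0],"roll":0},{"linear":[-0.8,-0.03,0],"roll":0},{"linear":[-0.8,-0.03,0],"roll":0},{"linear":[-0.8,-0.03,0],"roll":0}]' >/dev/null
python3 -m jog '[{"linear":[-0.8,-0.02,0],"roll":0},{"linear":[-0.8,-0.02,0],"roll":0},{"linear":[-0.8,-0.02,0],"roll":0},{"linear":[-0.8,-0.02,0],"roll":0},{"linear":[-0.8,-0.02,0],"roll":0},{"linear":[-0.75,-0.02,0],"roll":0},{"linear":[-0.4,-0.02,0],"roll":0},{"linear":[-0.15,0,0],"roll":0},{"linear":[0,0,0],"roll":1},{"linear":[0,0,0],"roll":1},{"linear":[0,0,0],"roll":1},{"linear":[0,0,0],"roll":0.43}]' >/dev/null
python3 -m jog '[{"linear":[0,0,0],"roll":0},{"linear":[0,0,0],"roll":0},{"linear":[0,0,0],"roll":0}]' >/dev/null
python3 - <<'E'
from h import *
to(.4752,-.322,.15,-14.5)
cv2.imwrite('pics/top2.png',optics.get_image('top')[:,:,::-1]);cv2.imwrite('pics/scene2.png',optics.get_image('scene')[:,:,::-1])
t=cv2.imread('pics/top2.png');s=cv2.imread('pics/scene2.png')
z=lambda a,k:cv2.resize(a,None,fx=k,fy=k,interpolation=cv2.INTER_CUBIC)
cv2.imwrite('pics/e1.png',np.hstack([z(t[190:310,190:310],3.3),z(s[260:380,240:360],3.3)]))
E
```

```text
t 13.2833 pos [ 0.4749 -0.31    0.2824] yang -14.414972331761549 | linear units [-0.289   0.0837  3.3103] roll units 0.0170055336476878 | w 0.08529746464664374 gf 0.0 ft [0.9204 0.5837 0.2203]
```

View pics/e1.png

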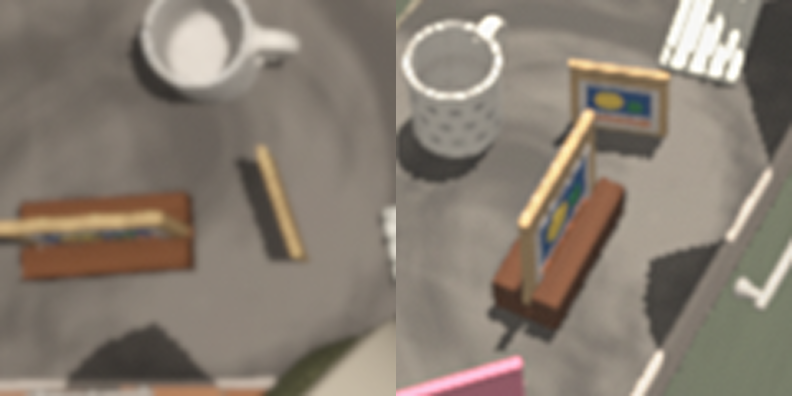

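The board sits home in the slot (right crop, around 560,220). Now down to the clip.

```bash
python3 -m jog '[{"linear":[-0.29,0.09,0.4],"roll":0},{"linear":[0,0,0.7],"roll":0},{"linear":[0,0,0.8],"roll":0},{"linear":[0,0,0.8],"roll":0},{"linear":[0,0,0.7],"roll":0},{"linear":[0,0,0.5],"roll":0},{"linear":[0,0,0.3],"roll":0},{"linear":[0,0,0.2],"roll":0},{"linear":[0,0,0],"roll":0},{"linear":[0,0,0],"roll":0},{"linear":[0,0,0],"roll":0}]' >/dev/null
python3 - <<'E'
from h import *
to(.4752,-.322,.106,-14.5)
S=(.467,.2577,2.6)
print(proj('top',local(S,[[0,-.06,.132],[0,.06,.132]])),proj('scene',local(S,[[0,-.06,.132],[0,.06,.132]])))
z=lambda a,k:cv2.resize(a,None,fx=k,fy=k,interpolation=cv2.INTER_CUBIC)
t=cv2.imread('pics/top2.png');s=cv2.imread('pics/scene2.png')
u=optics.get_image('scene')[:,:,::-1]
cv2.imwrite('pics/f1.png',np.vstack([z(t[235:275,165:265],8),np.hstack([z(s[280:335,268:318],5),z(u[140:195,335:385],5),])[:, :500].copy() if 0 else cv2.copyMakeBorder(np.hstack([z(s[280:335,268:323],5),z(u[140:195,335:385],5)]),0,0,0,275,cv2.BORDER_CONSTANT)]))
E
```

```text
t 14.3 pos [ 0.4759 -0.3232  0.1076] yang -14.516304289241656 | linear units [ 0.0241 -0.0244  0.0396] roll units -0.0032608578483291238 | w 0.08558981364563986 gf 0.0 ft [ 0.6888  0.0432 -0.2454]
[[238.7412 255.9921]
 [188.0206 258.9671]] [[299.6991 292.6831]
 [278.908  327.2253]]
```

View pics/f1.png

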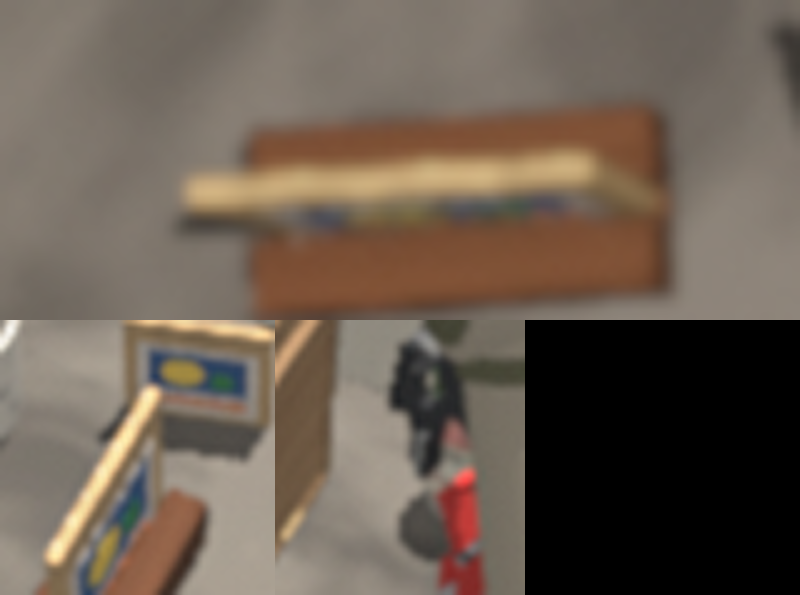

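The board's top edge runs (188,259)–(239,255.4) in the top view, within 1 px of prediction, so it is centred. The gripper is around the handles; squeezing now.

```bash
python3 -m jog '[{"linear":[0.02,-0.02,0.04],"roll":0},{"linear":[0,0,0],"roll":0},{"linear":[0,0,0],"roll":0},{"linear":[0,0,0],"roll":0},{"linear":[0,0,0],"roll":0},{"linear":[0,0,0],"roll":0},{"linear":[0,0,0],"roll":0},{"linear":[0,0,0],"roll":0},{"linear":[0,0,0],"roll":0},{"linear":[0,0,0],"roll":0},{"linear":[0,0,0],"roll":0},{"linear":[0,0,0],"roll":0}]' -1 50
python3 - <<'E'
from h import *
to(.4752,-.322,.106,-14.5)
z=lambda a,k:cv2.resize(a,None,fx=k,fy=k,interpolation=cv2.INTER_CUBIC)
u=optics.get_image('scene')[:,:,::-1]
cv2.imwrite('pics/g1.png',z(u[130:220,320:410],6))
E
```

```text
time_s: 15.35
position: [0.475, -0.3218, 0.1049]
tool_rot: [[0.251, 0.968, -0.0], [0.968, -0.251, 0.0], [-0.0, -0.0, -1.0]]
ft_force: [-0.8, 1.0, -1.5]
grip_width: 0.025
gripper_force: 50.7
t 15.35 pos [ 0.475  -0.3218  0.1049] yang -14.525674502613908 | linear units [-0.0029  0.0071 -0.027 ] roll units -0.005134900522779162 | w 0.024986442256550064 gf 50.69869492443104 ft [-0.7955  1.0234 -1.4758]
```

```bash
python3 -m jog '[{"linear":[0,0,-0.1],"roll":0},{"linear":[0,0,-0.2],"roll":0},{"linear":[0,0,-0.3],"roll":0},{"linear":[0,0,-0.4],"roll":0},{"linear":[0,0,-0.5],"roll":0},{"linear":[0,0,-0.6],"roll":0},{"linear":[0,0,-0.6],"roll":0},{"linear":[0,0,-0.6],"roll":0},{"linear":[0,0,-0.6],"roll":0},{"linear":[0,0,-0.4],"roll":0},{"linear":[0,0,-0.2],"roll":0},{"linear":[0,0,0],"roll":0}]' | tail -3
python3 - <<'E'
from h import *
z=lambda a,k:cv2.resize(a,None,fx=k,fy=k,interpolation=cv2.INTER_CUBIC)
u=optics.get_image('scene')[:,:,::-1].copy()
cv2.imwrite('pics/scene3.png',u);cv2.imwrite('pics/top3.png',optics.get_image('top')[:,:,::-1])
to(.468,.2577,.28,2.6)
cv2.imwrite('pics/g2.png',np.hstack([cv2.imread('pics/g1.png')[:,:400],z(u[110:200,325:391],6)]))
E
```

```text
ft_force: [0.3, -0.5, -0.7]
grip_width: 0.0248
gripper_force: 50.7
t 16.5 pos [ 0.4747 -0.3216  0.2842] yang -14.526749063904528 | linear units [13.9771 -3.7953  0.1174] roll units -3.4253498127809054 | w 0.024804610817215085 gf 50.74787569741602 ft [-0.5934  0.927  -1.4178]
```

View pics/g2.png

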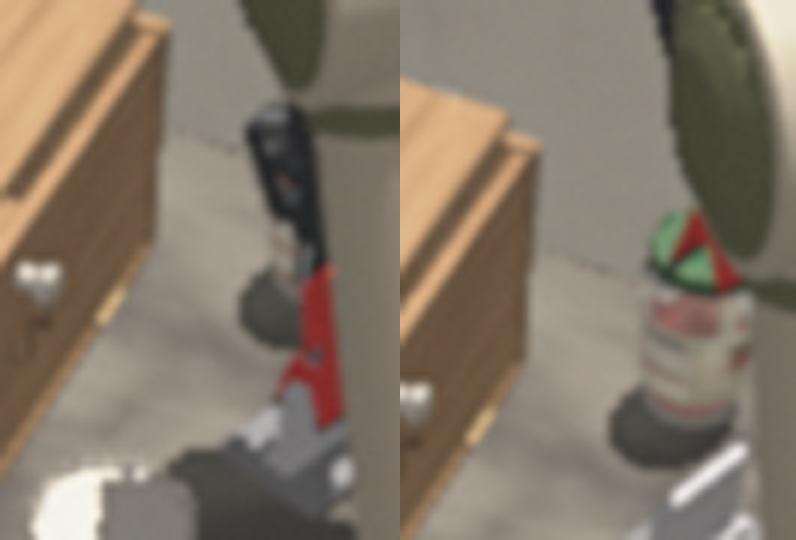

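The clip is off the post with jaws spread (red inverted V at crop 705,250). Carry it over to the board.

```bash
python3 -m jog '[{"linear":[0.2,-0.05,0],"roll":0},{"linear":[0.4,-0.11,0],"roll":0},{"linear":[0.6,-0.16,0],"roll":0},{"linear":[0.7,-0.19,0],"roll":0},{"linear":[0.7,-0.19,0],"roll":0},{"linear":[0.7,-0.19,0],"roll":0},{"linear":[0.7,-0.19,0],"roll":0},{"linear":[0.7,-0.19,0],"roll":0},{"linear":[0.7,-0.19,0],"roll":0},{"linear":[0.7,-0.19,0],"roll":0},{"linear":[0.7,-0.19,0],"roll":0},{"linear":[0.7,-0.19,0],"roll":0}]' >/dev/null
python3 -m jog '[{"linear":[0.7,-0.19,0],"roll":0},{"linear":[0.7,-0.19,0],"roll":0},{"linear":[0.7,-0.19,0],"roll":0},{"linear":[0.7,-0.19,0],"roll":0},{"linear":[0.7,-0.19,0],"roll":0},{"linear":[0.7,-0.19,0],"roll":0},{"linear":[0.7,-0.19,0],"roll":0},{"linear":[0.7,-0.19,0],"roll":0},{"linear":[0.5,-0.14,0],"roll":0},{"linear":[0.3,-0.08,0],"roll":0},{"linear":[0.1,-0.03,0],"roll":0},{"linear":[0,0,0],"roll":0}]' >/dev/null
python3 -m jog '[{"linear":[0,0,0],"roll":-0.6},{"linear":[0,0,0],"roll":-0.8},{"linear":[0,0,0],"roll":-0.8},{"linear":[0,0,0],"roll":-0.8},{"linear":[0,0,0],"roll":-0.43},{"linear":[0,0,0],"roll":0},{"linear":[0,0,0],"roll":0},{"linear":[0,0,0],"roll":0}]' | tail -3
python3 -c "from h import *;to(.468,.2577,.22,2.6)"
```

```text
ft_force: [-0.1, -0.4, -0.4]
grip_width: 0.025
gripper_force: 50.7
t 19.1667 pos [0.4684 0.2577 0.2849] yang 2.499899810744938 | linear units [-0.     -0.0088  1.6223] roll units -0.02002003785101465 | w 0.024963906834623732 gf 50.71286373731709 ft [-0.1406 -0.4205 -0.442 ]
```

```bash
python3 -m jog '[{"linear":[0,0,0.2],"roll":0},{"linear":[0,0,0.4],"roll":0},{"linear":[0,0,0.5],"roll":0},{"linear":[0,0,0.4],"roll":0},{"linear":[0,0,0.2],"roll":0},{"linear":[0,0,0.05],"roll":0},{"linear":[0,0,0],"roll":0},{"linear":[0,0,0],"roll":0}]' >/dev/null
python3 - <<'E'
from h import *
to(.468,.2577,.1685,2.6)
for n in('scene','top'):
    im=optics.get_image(n); h=cv2.cvtColor(im,cv2.COLOR_RGB2HSV)
    m=(((h[...,0]<6)|(h[...,0]>174))&(h[...,1]>170)&(h[...,2]>70)).astype(np.uint8)
    k,lab,st,ce=cv2.connectedComponentsWithStats(m)
    for i in range(1,k):
        if st[i,4]>15: print(n,st[i],ce[i]); 
    S=(.4684,.2577,2.6)
    z=.2149 if 0 else np.array(env.observe()['position'])[2]
    tips=[[s*.0135,y,z-.0565] for s in(-1,1) for y in(-.03,.03)]; bars=[[s*.0135,y,z+.024] for s in(-1,1) for y in(-.018,.018)]
    print('tips',proj(n,local(S,tips)).round(1).tolist(),'bars',proj(n,local(S,bars)).round(1).tolist())
    if n=='scene':
        c=(proj(n,local(S,[[0,0,z-.03]]))[0]).astype(int); sub=m[c[1]-22:c[1]+24,c[0]-25:c[0]+25]; print(c[0]-25,c[1]-22); print('\n'.join(''.join('#' if v else '.' for v in r) for r in sub))
E
```

```text
t 19.8333 pos [0.4686 0.2585 0.2157] yang 2.616977630373471 | linear units [-0.0193 -0.018   1.1793] roll units 0.0033955260746949987 | w 0.024508404810863464 gf 50.76012424444343 ft [-1.2576  0.1482 -0.604 ]
scene [281 281   8  18  88] [284.75   289.8977]
scene [281 294  18  21 138] [291.1522 303.3406]
tips [[298.7, 296.6], [288.2, 314.0], [289.4, 292.9], [278.8, 310.2]] bars [[296.2, 281.3], [289.6, 291.9], [286.5, 277.6], [279.8, 288.1]]
263 275
..................................................
..................................................
..................................................
..................................................
..................................................
..................................................
........................#.........................
.....................####.........................
.....................###..........................
....................####..........................
....................####..........................
.....................###..........................
...................######..........
[... 1226 characters left out ...]
.............
.........................###......................
.........................##.......................
..........................#.......................
..................................................
..................................................
..................................................
..................................................
..................................................
..................................................
top [212 250  10   5  25] [217.56 251.  ]
top [214 257  10   8  52] [217.9231 260.8846]
tips [[223.8, 260.9], [197.7, 262.5], [223.4, 249.2], [197.5, 250.8]] bars [[210.1, 258.2], [193.2, 259.2], [209.8, 245.6], [193.0, 246.6]]
```

```bash
python3 -m jog '[{"linear":[-0.02,-0.02,0.1],"roll":0},{"linear":[0,0,0.2],"roll":0},{"linear":[0,0,0.2],"roll":0},{"linear":[0,0,0.2],"roll":0},{"linear":[0,0,0.2],"roll":0},{"linear":[0,0,0.15],"roll":0},{"linear":[0,0,0.1],"roll":0},{"linear":[0,0,0.03],"roll":0},{"linear":[0,0,0],"roll":0},{"linear":[0,0,0],"roll":0},{"linear":[0,0,0],"roll":0},{"linear":[0,0,0],"roll":0}]' >/dev/null
python3 - <<'E'
from h import *
to(.468,.2577,.1685,2.6)
for n in('scene','top'):
    im=optics.get_image(n); h=cv2.cvtColor(im,cv2.COLOR_RGB2HSV)
    red=((h[...,0]<6)|(h[...,0]>174))&(h[...,1]>170)&(h[...,2]>70)
    wood=(h[...,0]>=12)&(h[...,0]<28)&(h[...,1]>70)&(h[...,2]>140)
    z=env.observe()['position'][2];S=(.468,.2577,2.6)
    c=proj(n,local(S,[[0,0,z-.05]]))[0].astype(int);x0,y0=c-[35,22]
    print(n,x0,y0,'tips',proj(n,local(S,[[s*.0135,y,z-.0565] for s in(-1,1) for y in(-.03,.03)])).round(1).tolist())
    print('\n'.join(''.join('#' if red[r,q] else 'w' if wood[r,q] else '.' for q in range(x0,x0+70)) for r in range(y0,y0+44)))
E
```

```text
t 20.9333 pos [0.4676 0.2576 0.1681] yang 2.6229821508024234 | linear units [ 0.0021  0.0093 -0.0111] roll units 0.004596430160484033 | w 0.02453148220029668 gf 50.75894958434219 ft [-0.4662  0.0001 -0.0186]
scene 254 290 tips [[299.0, 307.1], [288.8, 324.4], [289.9, 303.5], [279.6, 320.6]]
......................................................................
......................................................................
..................................#...................................
...............................##.#...................................
..............................##.#....................................
..............................####....................................
..............................####....................................
..............................####....................................
.............................######...................................
.............................######...................................
.............................#######..................................
...........................
[... 4821 characters left out ...]
.............................................................
......................................................................
......................................................................
......................................................................
......................................................................
......................................................................
......................................................................
......................................................................
......................................................................
......................................................................
```

```bash
python3 -c "from rig import env;print(env.close_job())"
```

```text
the job is handed in; nothing more can be done
None
```

I handed the job in with the board seated and centred in the stand's slot and the clip held squeezed open over the middle of its top edge, with no contact force showing; the hand-in returned no pass or fail verdict.

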